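# Turn the square plate over onto the bed of the turning stand

## Robot

A 6-joint arm with a two-finger parallel gripper is mounted at the origin on the work surface. World frame = base frame: x ahead of the robot, y to its left, z up, the work surface at z = 0. Lengths are in m, angles in rad, forces in N, time in s.
With the tool pointing down it reaches from about 0.35 to 0.725 m from the base axis. Payload 6 kg.
Tool frame: the origin (TCP) lies on the centre line of the jaws, within the pads' length; the fingertips stand 8 mm ahead of it and the grasp point (between the pads) lies 11 mm behind it (arm.nose_length is the distance from the TCP to the fingertips, in m); x points along the fingers, y is the direction in which the jaws open and shut, and the axes are right-handed (so a half turn about x gives the same grasp; the last joint's range is limited). The gripper opens to 85 mm and grips with 20 to 120 N. Pads are 22 mm wide; open, the fingers measure 114 mm over their backs; the gripper's body (76 mm by 85 mm) begins 54 mm behind the grasp point. The pads swing forward as they close: fully open they stand 13 mm farther back than shut.
Start: joints at [1.548, 0.04, 0.085, 0, -1.615, -0.334], TCP at [0.21, 0.562, 0.239] pointing down, gripper open.
Joint ranges: [-2.56, 2.56], [-1.29, 2.01], [-1.08, 1.49], [-3.29, 1.98], [-2.81, -0.18], [-2.99, 2.99]. Speed limits (rad/s): [2.57, 2.57, 3.01, 3.14, 3.14, 3.14].

## Interface

Orientations are given as a unit quaternion [w, x, y, z].
In Python, from plant import arm gives the robot as it stands. The module is installed in compiled form; this text tells all that it offers.
- The arm moves only by the tool send_rows, never from a script. Its argument "motion" is a list of rows, each a list of 5 numbers: the shift along the tool's x, y, z as a fraction of full scale, then the turn about the tool's x as a fraction of full scale, then the gripper's target within -1 to 1 (fully open at 1, half-way at 0, shut at -1). In form: [[tx, ty, tz, roll, gripper], ...]. A call has 1 to 20 rows; each row is the pose to reach, as a shift and turn from the pose commanded when the call began, along the tool's axes at that moment; what a row does not reach only later rows make up. Full scale, the value 1, is 0.5 m for a shift and 60 degrees for a turn. A row lasts 1/12 s, in which the tool goes at most 41.7 mm and 7.16 degrees, less where a joint would pass 70% of its speed; a pose out of reach is approached as far as the arm can. A call with a number of a shift or a turn outside -1 to 1 is refused whole. A call with a gripper value outside its range is refused whole. The fingers move at their own pace and stop on an object; the grip force is fixed at half the most. Time passes only in rows, so rows that repeat a pose let the fingers close. It gives the time, the measured TCP pose, the force and the opening at its end, in the units of the state.
- arm.read_state(): the state, without advancing time (a new reading comes with each control period).
- arm.camera(name): name is "scene" or "top" or "wrist"; returns a dict with "img" (400x640x3 uint8, red, green, blue), "mtx" (3x3 intrinsics, pixels), "k1" (the pictures are not rectified: a ray, as slopes to the right and down, at radius r is drawn at 1 + k1 r^2 times it, then the intrinsics apply), "T" (4x4, takes a point from camera to world coordinates). Camera axes: x right, y up, looking along -z (the intrinsics and any distortion apply to the point x, -y, -z); pixel columns grow to the right and rows downward; lengths in m; the calibration is good to about 2 mm. A picture is of the moment at which its call begins. There is no depth.
- arm.close_job(): hands the job in, once; it reports no verdict.
The state is a dict: "clock": time; "q": joint angles; "qvel": joint speeds; "effort": joint torques, N m; "tool_pos": TCP position; "eef_rot": TCP orientation; "contact_force": force on the tool from outside, world axes, zero at the start; "ft_torque": the same for the moment, N m; "width": finger opening in m.
Only numpy, scipy, OpenCV 4.12 (cv2) and the standard library are available. Lean on these libraries where they do the work, as an engineer would, in place of code of your own. Each camera call takes 0.05 s, during which the arm holds its last target.

## Task

The square plate leans on its rest in front of the turning stand's raised bed, with the face that has already been measured upwards. Push its raised near edge up and over, so that the plate tips against the edge of the bed and comes to lie on the bed upside down, flat and still, ready to have its other face measured. Leave the round flange on the other rest and the ring gauge on the bed where they are.

Things in the scene. Friction and masses are not known exactly. Their poses are not given: they have to be found in the camera images.
- plate_center (a point): Centre of the loose square aluminium plate, 100 x 100 x 10 mm, 0.27 kg. x, y along its sides, z out of its marked face (dark bore mark and 4 hole marks; underside plain). At the start it leans at 35 degrees, square to the stand: far (+x) edge on the base plate against the step, underside on the rest bar 55 mm up from that edge, near edge free, its lower corner 63 mm above the table.
- stand: Dark fixed stand. Origin at table height under the middle of the step (near face of the raised bed); x away from the robot, y left along the step, z up. Base plate x -135 to 0 mm, top 6 mm over the table; bed x 0 to 170, rubber top at 26; both y -210 to 210. Rests near y = -110 and 110: bars 60 mm long along y at x -54, top at 38. Brass strap on the bed at x 139 to 161, |y| < 65, 22 high.
- disc_center (a point): Centre of the round aluminium flange, 100 mm across and 10 mm thick, which leans in the same way on the other rest; to be left alone. z is its axis.
- ring_center (a point): Centre of the steel ring gauge, 46 mm across and 18 mm high, lying on the bed about half-way between the two places; to be left alone.
Not all that is in view belongs to the job. Leave any purple or turquoise look-alike of the part that bears plate_center alone.

How it is judged:
By the outcome, as a careful person would: the job done as asked, in the order asked, and still so for the second after the job is handed in, with the robot touching nothing.
It also fails if it takes over 32 s, if anything falls off the work surface, if the arm or the gripper's body presses on something with over 40 N, if the wrist force passes 120 N, or if a joint passes its speed limit or range.

## Working session

There is one attempt and no reset: what is moved stays moved. The work goes in short steps, Python scripts to look and compute and a tool call to move; the robot and the scene stay as the last step left them, time stands still between calls to the robot, and variables do not carry over. Pictures are saved under pics/ and viewed, and the job is handed in when it is done.

Besides the shell and the picture viewer there is one more tool, called after "Call:" as a command line: name --pt "numbers of a row" for each row, then --argument value for the rest. send_rows: Moves the arm, as the interface text tells. Shift numbers are shares of 0.5 m and turn numbers shares of 60 degrees, none past 1 either way. Its arguments: {"type":"object","properties":{"motion":{"type":"array"}},"required":["motion"]}

```bash
mkdir -p pics
python3 - <<'E'
from plant import arm
import cv2,numpy as np,pickle
d={}
for n in ["scene","top","wrist"]:
    c=arm.camera(n); d[n]=c; cv2.imwrite(f"pics/{n}0.png",c["img"][:,:,::-1])
    print(n,c["mtx"].tolist(),c["k1"],np.round(c["T"],3).tolist())
pickle.dump(d,open("c0.pkl","wb"))
s=arm.read_state();print(s); print(arm.nose_length)
E
```

```text
scene [[463.8202694090927, 0.0, 321.4162487581463], [0.0, 463.8202694090927, 192.42258277456082], [0.0, 0.0, 1.0]] -0.07468888733027079 [[0.425, -0.646, 0.634, 1.048], [0.905, 0.303, -0.298, -0.241], [-0.0, 0.7, 0.714, 0.639], [0.0, 0.0, 0.0, 1.0]]
top [[478.8772725838538, 0.0, 318.02448776525495], [0.0, 478.8772725838538, 195.77496932324303], [0.0, 0.0, 1.0]] 0.006315839236601851 [[-0.028, 0.991, -0.131, 0.418], [-0.999, -0.03, -0.013, -0.006], [-0.017, 0.13, 0.991, 0.8], [0.0, 0.0, 0.0, 1.0]]
wrist [[349.57055810914284, 0.0, 319.40765038451576], [0.0, 349.57055810914284, 199.37567753523143], [0.0, 0.0, 1.0]] 0.0018132627697498096 [[-0.349, 0.891, 0.29, 0.284], [-0.937, -0.332, -0.106, 0.533], [0.002, -0.309, 0.951, 0.374], [0.0, 0.0, 0.0, 1.0]]
{'clock': 0.15, 'q': array([ 1.54770604e+00,  4.06545104e-02,  8.40506181e-02, -3.38413156e-04,
       -1.61547622e+00, -3.33709865e-01]), 'qvel': array([-0.00247314, -0.00063176,  0.00340073,  0.00395946,  0.00011993,
        0.00033656]), 'effort': array([-3.03350746e-03, -3.68611908e+01,  3.47691858e+01,  6.93634093e+00,
       -4.44337828e-03, -6.41495603e-07]), 'tool_pos': array([0.20941725, 0.56201682, 0.23852454]), 'eef_rot': array([ 0.1250077 , -0.69583709,  0.12594153,  0.69593286]), 'contact_force': array([ 0.25583035, -1.3035164 ,  0.06469298]), 'ft_torque': array([-0.03388288,  0.02771527, -0.01537298]), 'width': 0.08570648382757334}
0.008
```

View pics/scene0.png

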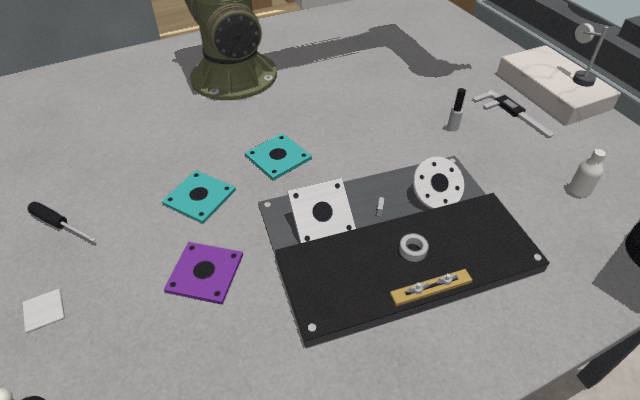

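View pics/top0.png

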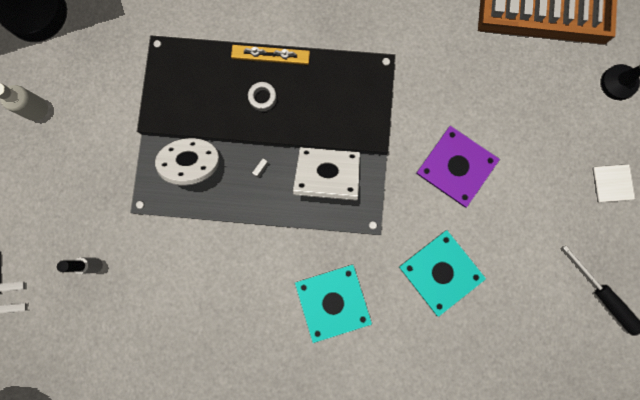

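View pics/wrist0.png

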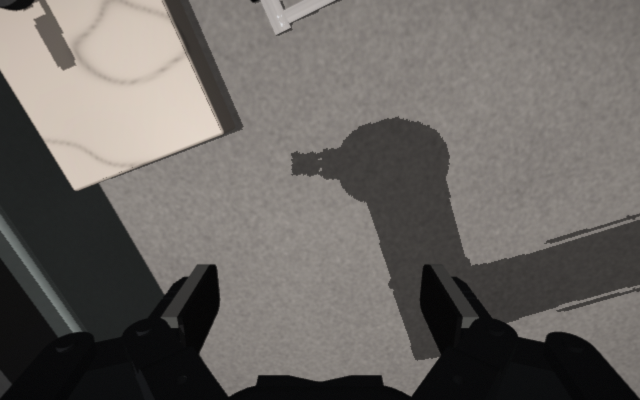

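```bash
cat > h.py <<'E'
import numpy as np,cv2,pickle
from scipy.spatial.transform import Rotation as R
def ray(c,uv):
    p=cv2.undistortPoints(np.array(uv,float).reshape(-1,1,2),c["mtx"],np.array([c["k1"],0,0,0,0.]))[:,0]
    d=np.c_[p[:,0],-p[:,1],-np.ones(len(p))]@c["T"][:3,:3].T
    return c["T"][:3,3],d
def plane(c,uv,z):
    o,d=ray(c,uv); return o+d*((z-o[2])/d[:,2])[:,None]
def proj(c,P):
    q=(np.array(P)-c["T"][:3,3])@c["T"][:3,:3]
    q=q*[1,-1,-1]
    return cv2.projectPoints(q.reshape(-1,1,3),np.zeros(3),np.zeros(3),c["mtx"],np.array([c["k1"],0,0,0,0.]))[0][:,0]
E
python3 - <<'E'
from h import *
d=pickle.load(open("c0.pkl","rb"));
for n,(x0,x1,y0,y1) in dict(top=(120,410,20,250),scene=(240,560,140,350)).items():
    im=d[n]["img"][y0:y1,x0:x1,::-1]; k=2.7 if n=="top" else 2.4
    cv2.imwrite(f"pics/{n}_crop.png",cv2.resize(im,None,fx=k,fy=k,interpolation=cv2.INTER_CUBIC))
c=d["top"]
bt=plane(c,[(150,37),(395,55),(388,153),(138,132)],.026);bp=plane(c,[(131,213),(381,234)],.006)
print(bt.round(4),bp.round(4))
im=d["top"]["img"]
hsv=cv2.cvtColor(im,cv2.COLOR_RGB2HSV)
m=((hsv[...,2]>165)&(hsv[...,1]<60)).astype(np.uint8)
n,l,s,ce=cv2.connectedComponentsWithStats(m)
for i in range(1,n):
    if s[i,4]>12 and 120<ce[i][0]<410 and ce[i][1]<245: print(ce[i].round(1),s[i])
print(R.from_quat([-0.69583709,  0.12594153,  0.69593286,0.1250077]).as_matrix().round(3))
E
```

```text
[[ 0.8028  0.284   0.026 ]
 [ 0.7559 -0.1326  0.026 ]
 [ 0.5875 -0.113   0.026 ]
 [ 0.6363  0.3013  0.026 ]] [[ 0.503   0.3181  0.006 ]
 [ 0.4559 -0.0978  0.006 ]]
[143.6   5.9] [141   0   7  12  31]
[325.  217.7] [     0      0    640    400 118951]
[226.3   4. ] [213   0  27  11  90]
[306.6   2.8] [303   1   8   4  20]
[340.9   2.8] [339   0   6   6  19]
[362.8   9.5] [356   0  17  22 137]
[386.3   0.9] [383   0   7   4  15]
[327.3   9.7] [326   6   4   8  21]
[351.5  10.9] [349   9   6   6  15]
[340.5  13.2] [337  11  10   6  37]
[316.9  15.8] [315  14   6   5  16]
[332.1  20.7] [329  18   9   7  23]
[359.9  24.7] [356  23   9   4  26]
[370.3  26.7] [367  25   8   5  21]
[127.6  35.2] [125  34   7   4  13]
[156.5  43.3] [154  41   6   6  30]
[123.2  51. ] [119  45   9  15  54]
[253.8  48.7] [246  47  16   4  29]
[284.2  52.3] [277  49  16   8  46]
[385.9  60.9] [383  58   7   7  35]
[261.3  94.9] [248  82  27  26 305]
[185.6 160.7] [ 155  139   63   45 1758]
[326.9 173.6] [ 293  148   67   51 2535]
[259.2 166.6] [252 159  15  16  98]
[139.1 204.3] [136 201   7   7  39]
[372.4 225. ] [369 222   8   7  43]
[[-0.    -0.349 -0.937]
 [-0.001 -0.937  0.349]
 [-1.     0.001 -0.   ]]
```

View pics/top_crop.png

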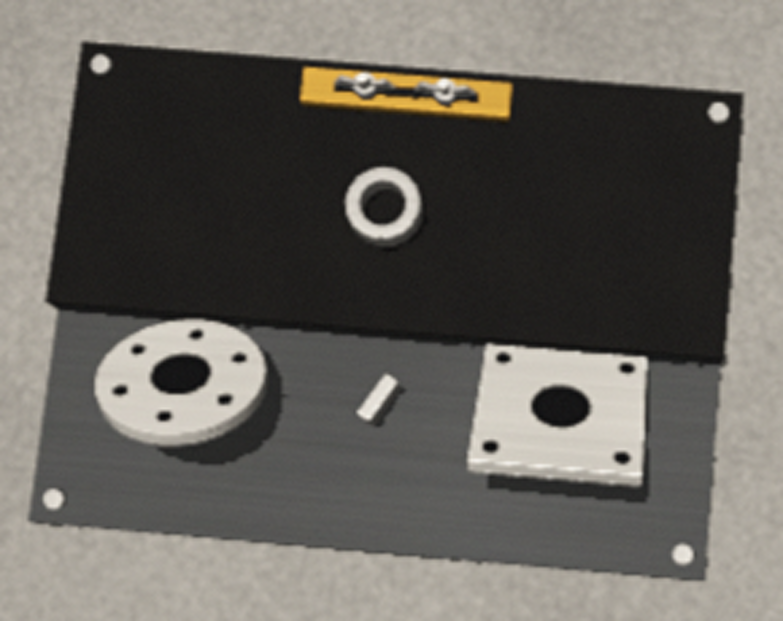

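View pics/scene_crop.png

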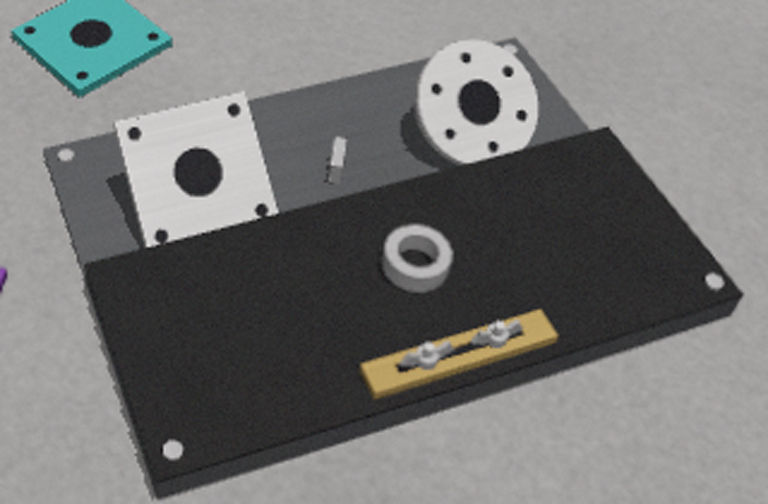

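```bash
cat >> h.py <<'E'
def fit(L,W):
    Lc=L.mean(0);Wc=W.mean(0);a=np.arctan2(*( ((L-Lc)[:,0]*(W-Wc)[:,1]-(L-Lc)[:,1]*(W-Wc)[:,0]).sum(), ((L-Lc)*(W-Wc)).sum())) if 0 else np.arctan2(((L-Lc)[:,0]*(W-Wc)[:,1]-(L-Lc)[:,1]*(W-Wc)[:,0]).sum(),((L-Lc)*(W-Wc)).sum())
    M=np.array([[np.cos(a),-np.sin(a)],[np.sin(a),np.cos(a)]]); return a,M,Wc-M@Lc
E
python3 - <<'E'
from h import *
d=pickle.load(open("c0.pkl","rb"))
c=d["top"]
W=np.r_[plane(c,[(150,37),(395,55),(388,153),(138,132)],.026),plane(c,[(131,213),(381,234)],.006)][:,:2]
L=np.array([[.17,.21],[.17,-.21],[0,-.21],[0,.21],[-.135,.21],[-.135,-.21]])
a,M,t=fit(L,W); print(np.degrees(a),t,((W-t)@M-L).round(4).tolist())
def loc(cc,uv,z): return np.c_[(plane(cc,uv,z)[:,:2]-t)@M]
im=c["img"];g=im.max(2)
# dark bore in plate and outline
for n,(x0,x1,y0,y1) in dict(top=(300,355,152,190),scene=(300,345,190,235)).items():
    gg=d[n]["img"].max(2)[y0:y1,x0:x1]; k,l,s,ce=cv2.connectedComponentsWithStats((gg<90).astype(np.uint8))
    i=1+np.argmax([s[j,4] if (s[j,0]>0 and s[j,1]>0 and s[j,0]+s[j,2]<x1-x0 and s[j,1]+s[j,3]<y1-y0) else 0 for j in range(1,k)])
    uv=ce[i]+[x0,y0]; print(n,"bore",uv,s[i],loc(d[n],[uv],.0429))
# corners from top crop px/2.7+offset : near-left top, near-right top, far-left, far-right
o=np.array([120,20])
f=lambda p:np.array(p)/2.7+o
print("near marked corners",loc(c,[f((469,467)),f((645,480-6))],.0716))
print("far marked corners",loc(c,[f((486,345)),f((648,357))],.0142))
print("ring",loc(c,[(261.3,94.9)],.044),"pin",loc(c,[(259.2,166.6)],.01))
for n in d:
  if n!="wrist":
    y=-.10; P=np.array([[-.0876,.0634],[-.0819,.0716],[0,.0142]]);
E
```

```text
-6.540710629153763 [0.61195793 0.09467057] [[-0.002, -0.0001], [-0.0011, 0.0006], [-0.0007, 0.0009], [0.0007, -0.0019], [0.0013, -0.0004], [0.0018, 0.001]]
top bore [327.14056225 170.12851406] [ 17  11  21  15 249] [[-0.04065335 -0.1119361 ]]
scene bore [322.06622517 211.2218543 ] [ 13  12  19  20 302] [[-0.03876148 -0.11051849]]
near marked corners [[-0.08576187 -0.06410559]
 [-0.08138331 -0.16408224]]
far marked corners [[-0.00113429 -0.06299295]
 [-0.00045474 -0.16376468]]
ring [[0.07507459 0.00613066]] pin [[-0.03800723  0.00276969]]
```

```bash
cat >> h.py <<'E'
A=np.radians(-6.54);S=np.array([[np.cos(A),-np.sin(A)],[np.sin(A),np.cos(A)]]);T0=np.array([.61196,.09467])
def w2s(p): return np.r_[S.T@(np.array(p)[:2]-T0),p[2]]
def s2w(p): return np.r_[S@np.array(p)[:2]+T0,p[2]]
def rep(goal=None,s=None):
    from plant import arm
    s=s or arm.read_state(); q=s["eef_rot"]; Rm=R.from_quat(q[[1,2,3,0]]).as_matrix()
    yaw=np.degrees(np.arctan2(Rm[1,1],Rm[0,1])); 
    print("t",round(s["clock"],2),"stand pos",w2s(s["tool_pos"]).round(4),"yaw err to -96.54:",round(-96.54-yaw,2),"F",s["contact_force"].round(2),"w",round(s["width"],4),"q",s["q"].round(2))
    if goal is not None: print("shift frac",((Rm.T@(s2w(goal)-s["tool_pos"]))/.5).round(4))
E
python3 -c "
from h import *
rep([-.13,-.1125,.239])"
```

```text
t 0.15 stand pos [-0.4532  0.4185  0.2385] yaw err to -96.54: 13.9 F [ 0.26 -1.3   0.06] w 0.0857 q [ 1.55  0.04  0.08 -0.   -1.62 -0.33]
shift frac [ 3.000e-04  8.755e-01 -8.825e-01]
```

Call:
send_rows --pt "0 0.875 -0.88 -0.232 0.4" --pt "0 0.875 -0.88 -0.232 0.4" --pt "0 0.875 -0.88 -0.232 0.4" --pt "0 0.875 -0.88 -0.232 0.4" --pt "0 0.875 -0.88 -0.232 0.4" --pt "0 0.875 -0.88 -0.232 0.4" --pt "0 0.875 -0.88 -0.232 0.4" --pt "0 0.875 -0.88 -0.232 0.4" --pt "0 0.875 -0.88 -0.232 0.4" --pt "0 0.875 -0.88 -0.232 0.4" --pt "0 0.875 -0.88 -0.232 0.4" --pt "0 0.875 -0.88 -0.232 0.4" --pt "0 0.875 -0.88 -0.232 0.4" --pt "0 0.875 -0.88 -0.232 0.4" --pt "0 0.875 -0.88 -0.232 0.4" --pt "0 0.875 -0.88 -0.232 0.4" --pt "0 0.875 -0.88 -0.232 0.4" --pt "0 0.875 -0.88 -0.232 0.4" --pt "0 0.875 -0.88 -0.232 0.4" --pt "0 0.875 -0.88 -0.232 0.4"

```text
clock: 1.82
tool_pos: [0.4688, -0.0003, 0.2394]
eef_rot: [-0.04, 0.706, -0.039, -0.706]
contact_force: [-1.2, 0.5, -0.1]
width: 0.0597
```

```bash
python3 -c "
from h import *
from plant import arm
c=arm.camera('wrist');cv2.imwrite('pics/w1.png',c['img'][:,:,::-1]);pickle.dump(c,open('w1.pkl','wb'))
rep([-.115,-.1125,.050])"
```

```text
t 1.87 stand pos [-0.1314 -0.1107  0.2395] yaw err to -96.54: -0.14 F [ 1.42 -0.69  0.09] w 0.0597 q [ 0.43 -0.32 -0.24  0.   -1.65  1.03]
shift frac [ 0.379   0.0038 -0.0326]
```

View pics/w1.png

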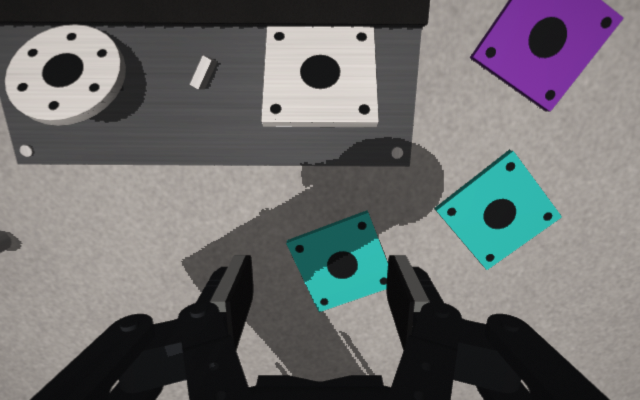

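```bash
python3 -c "
from h import *
c=pickle.load(open('w1.pkl','rb'))
for nm,uv,z in [('near underside corners',[(262,125.5),(378,126.5)],.0634),('near marked corners',[(263,122),(377,122.5)],.0716),('bore',[(320,72)],.0429),('step',[(10,25),(425,24)],.026),('basenear',[(20,164),(408,165)],.006)]:
    print(nm,[w2s(p).round(4).tolist() for p in plane(c,uv,z)])
"
```

```text
near underside corners [[-0.0847, -0.0617, 0.0634], [-0.0853, -0.1634, 0.0634]]
near marked corners [[-0.0809, -0.0641, 0.0716], [-0.081, -0.161, 0.0716]]
bore [[-0.0398, -0.1124, 0.0429]]
step [[-0.0003, 0.167, 0.026], [0.0017, -0.2069, 0.026]]
basenear [[-0.1322, 0.2088, 0.006], [-0.1321, -0.2073, 0.006]]
```

Call:
send_rows --pt "0.08 0.004 -0.01 -0.002 0.4" --pt "0.16 0.004 -0.02 -0.002 0.4" --pt "0.24 0.004 -0.02 -0.002 0.4" --pt "0.3 0.004 -0.02 -0.002 0.4" --pt "0.34 0.004 -0.02 -0.002 0.4" --pt "0.36 0.004 -0.02 -0.002 0.4" --pt "0.38 0.004 -0.02 -0.002 0.4" --pt "0.38 0.004 -0.02 -0.002 0.4" --pt "0.38 0.004 -0.02 -0.002 0.4"

```text
clock: 2.62
tool_pos: [0.4793, -0.0042, 0.0504]
eef_rot: [-0.039, 0.707, -0.039, -0.706]
contact_force: [-0.9, -1.1, 0.0]
width: 0.0599
```

```bash
python3 -c "
from h import *
from plant import arm
c=arm.camera('scene');cv2.imwrite('pics/s2.png',cv2.resize(c['img'][100:300,200:520,::-1],None,fx=2.4,fy=2.4))
rep([-.0975,-.1125,.050])"
```

```text
t 2.67 stand pos [-0.1202 -0.1133  0.051 ] yaw err to -96.54: -0.17 F [0.17 0.47 0.03] w 0.0597 q [ 0.41 -0.23 -0.52  0.   -1.29  1.05]
shift frac [ 0.002  -0.0014 -0.0454]
```

View pics/s2.png

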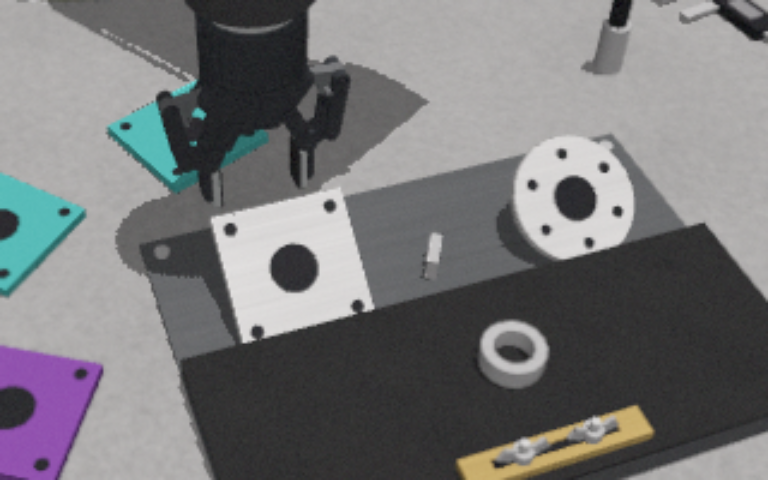

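Call:
send_rows --pt "0 0 -0.02 0 0.4" --pt "0 0 -0.034 0 0.4" --pt "0 0 -0.042 0 0.4" --pt "0 0 -0.048 0 0.4" --pt "-0.004 0 -0.051 0 0.4" --pt "-0.008 0 -0.053 0 0.4" --pt "-0.012 0 -0.056 0 0.4" --pt "-0.016 0 -0.059 0 0.4" --pt "-0.02 0 -0.062 0 0.4" --pt "-0.024 0 -0.065 0 0.4" --pt "-0.027 0 -0.068 0 0.4" --pt "-0.031 0 -0.072 0 0.4" --pt "-0.034 0 -0.075 0 0.4" --pt "-0.038 0 -0.079 0 0.4" --pt "-0.041 0 -0.083 0 0.4" --pt "-0.044 0 -0.087 0 0.4"

```text
clock: 4.0
tool_pos: [0.5222, -0.0095, 0.0718]
eef_rot: [-0.039, 0.706, -0.04, -0.706]
contact_force: [-4.7, 0.7, 3.6]
width: 0.06
```

```bash
python3 -c "
from h import *
from plant import arm
c=arm.camera('scene');cv2.imwrite('pics/s3.png',cv2.resize(c['img'][100:300,200:520,::-1],None,fx=2.4,fy=2.4))
rep([-.021,-.1125,.0926])"
```

```text
t 4.05 stand pos [-0.0768 -0.1137  0.0721] yaw err to -96.54: -0.14 F [-2.89  0.13  3.15] w 0.0598 q [ 0.37 -0.12 -0.38  0.   -1.31  1.09]
shift frac [-0.0409 -0.0021 -0.1117]
```

View pics/s3.png

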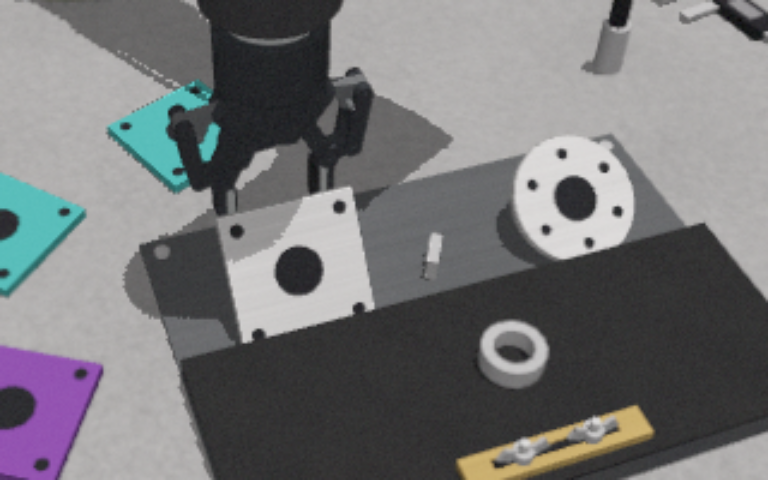

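```bash
python3 -c "
from h import *
from plant import arm
c=pickle.load(open('c0.pkl','rb'))['scene']
for th in (35,45,50,55):
    a=np.radians(th); U=np.array([-.01*np.sin(a),.006]); n=U+.1*np.array([-np.cos(a),np.sin(a)])+.01*np.array([np.sin(a),np.cos(a)]);b=U+.05*np.array([-np.cos(a),np.sin(a)])+.01*np.array([np.sin(a),np.cos(a)])
    P=[s2w([n[0],y,n[1]]) for y in (-.0625,-.1625)]+[s2w([b[0],-.1125,b[1]])]
    print(th,((proj(c,P)-[200,100])*2.4).round(0).tolist())
"
```

```text
35 [[336.0, 184.0], [205.0, 215.0], [289.0, 265.0]]
45 [[342.0, 182.0], [208.0, 213.0], [292.0, 266.0]]
50 [[345.0, 183.0], [211.0, 214.0], [293.0, 267.0]]
55 [[349.0, 184.0], [213.0, 216.0], [295.0, 268.0]]
```

Call:
send_rows --pt "-0.004 0 -0.004 0 0.4" --pt "-0.008 0 -0.008 0 0.4" --pt "-0.014 0 -0.014 0 0.4" --pt "-0.018 0 -0.02 0 0.4" --pt "-0.021 0 -0.026 0 0.4" --pt "-0.024 0 -0.032 0 0.4" --pt "-0.027 0 -0.038 0 0.4" --pt "-0.029 0 -0.044 0 0.4" --pt "-0.031 0 -0.05 0 0.4" --pt "-0.033 0 -0.057 0 0.4" --pt "-0.035 0 -0.064 0 0.4" --pt "-0.037 0 -0.07 0 0.4" --pt "-0.038 0 -0.077 0 0.4" --pt "-0.039 0 -0.084 0 0.4" --pt "-0.04 0 -0.091 0 0.4" --pt "-0.041 0 -0.098 0 0.4" --pt "-0.041 0 -0.105 0 0.4"

```text
clock: 5.47
tool_pos: [0.5746, -0.0153, 0.0919]
eef_rot: [-0.039, 0.706, -0.04, -0.706]
contact_force: [0.1, -0.6, 0.4]
width: 0.0601
```

```bash
python3 -c "
from h import *
from plant import arm
c=arm.camera('scene');cv2.imwrite('pics/s4.png',cv2.resize(c['img'][100:300,200:520,::-1],None,fx=2.4,fy=2.4))
rep([.01,-.1125,.0926])"
```

```text
t 5.52 stand pos [-0.0243 -0.1135  0.0918] yaw err to -96.54: -0.14 F [-0.73 -0.68  0.5 ] w 0.0599 q [ 0.32  0.01 -0.22  0.   -1.35  1.14]
shift frac [-0.0017 -0.0019 -0.0686]
```

View pics/s4.png

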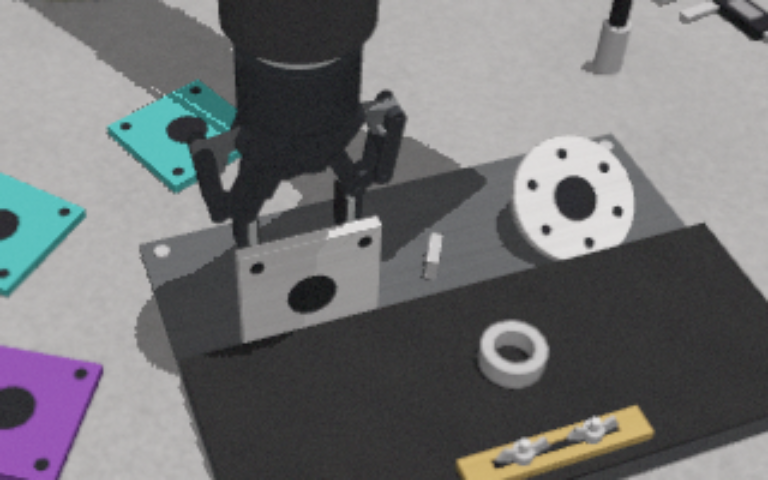

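Call:
send_rows --pt "0 0 -0.006 0 0.4" --pt "0 0 -0.012 0 0.4" --pt "0 0 -0.017 0 0.4" --pt "0 0 -0.022 0 0.4" --pt "0 0 -0.026 0 0.4" --pt "0 0 -0.03 0 0.4" --pt "0 0 -0.034 0 0.4" --pt "0 0 -0.038 0 0.4" --pt "0 0 -0.042 0 0.4" --pt "0 0 -0.046 0 0.4" --pt "0 0 -0.05 0 0.4" --pt "0 0 -0.05 0 0.4" --pt "0 0 -0.05 0 0.4"

```text
clock: 6.6
tool_pos: [0.599, -0.0181, 0.0918]
eef_rot: [0.039, -0.706, 0.04, 0.706]
contact_force: [0.1, -0.9, 0.3]
width: 0.0596
```

```bash
python3 -c "
from h import *
from plant import arm
c=arm.camera('scene');cv2.imwrite('pics/s5.png',cv2.resize(c['img'][100:300,200:520,::-1],None,fx=2.4,fy=2.4))
rep([.01,-.1125,.0926])"
```

```text
t 6.65 stand pos [-1.000e-04 -1.135e-01  9.180e-02] yaw err to -96.54: -0.13 F [-0.09  0.53  0.1 ] w 0.0596 q [ 0.3   0.07 -0.15  0.   -1.35  1.15]
shift frac [-0.0017 -0.002  -0.0201]
```

View pics/s5.png

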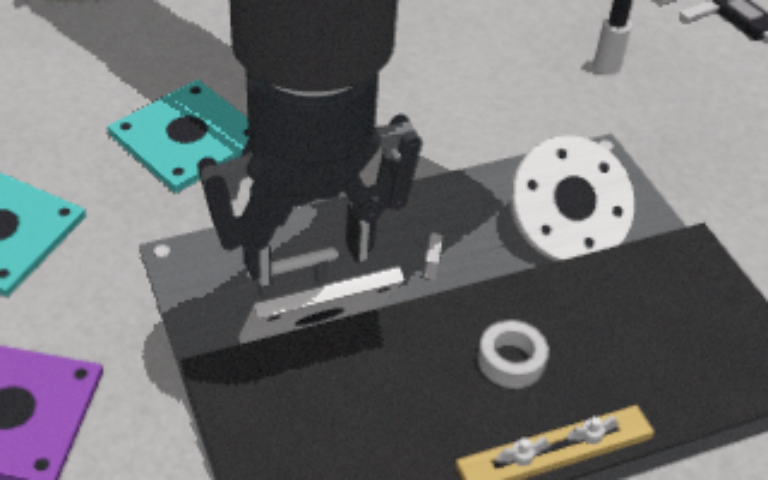

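```bash
python3 -c "
from h import *
from plant import arm
c=arm.camera('scene');cv2.imwrite('pics/s6.png',cv2.resize(c['img'][100:300,200:520,::-1],None,fx=2.4,fy=2.4))
c=arm.camera('top');cv2.imwrite('pics/t6.png',cv2.resize(c['img'][20:250,120:410,::-1],None,fx=2.6,fy=2.6))
rep([.01,-.1125,.0926])"
```

```text
t 6.75 stand pos [-1.000e-04 -1.135e-01  9.180e-02] yaw err to -96.54: -0.14 F [ 0.89 -0.1   0.01] w 0.0597 q [ 0.3   0.07 -0.15  0.   -1.35  1.16]
shift frac [-0.0016 -0.0019 -0.0203]
```

View pics/s6.png

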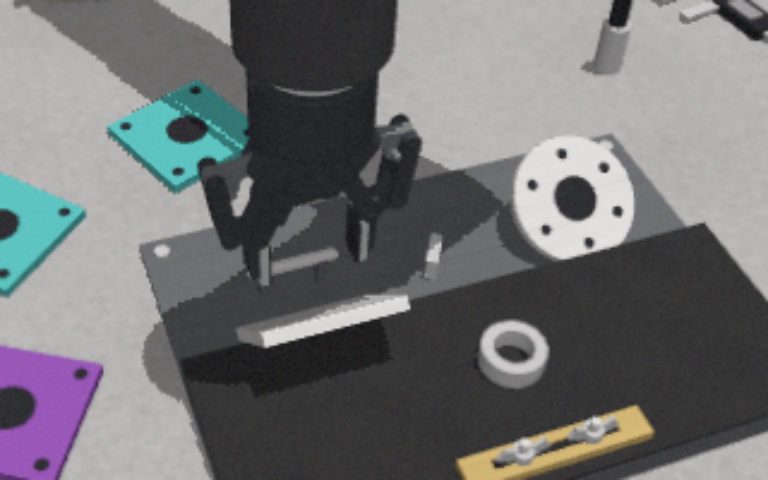

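View pics/t6.png

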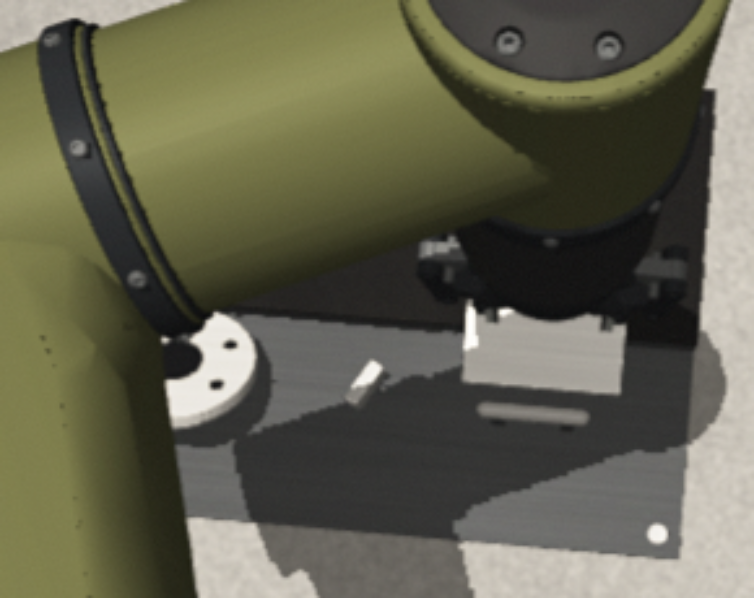

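```bash
python3 -c "
from h import *
from plant import arm
D=pickle.load(open('c0.pkl','rb'))
for z in (.006,.016,.026,.036): print(z,[w2s(p).round(4).tolist() for p in plane(D['top'],[(298,166.2),(358.5,171.9)],z)])
# leading edge in scene s6, lower edge (263,346),(410,305); top (263,333)
f=lambda p:np.array(p)/2.4+[200,100]
for z in (.026,.036,.046,.056,.066): print(z,[w2s(p).round(4).tolist() for p in plane(D['scene'],[f((263,347)),f((410,306))],z)])
c=arm.camera('scene');cv2.imwrite('pics/s7.png',cv2.resize(c['img'][100:300,200:520,::-1],None,fx=2.4,fy=2.4))
c=arm.camera('top');cv2.imwrite('pics/t7.png',cv2.resize(c['img'][20:250,120:410,::-1],None,fx=2.6,fy=2.6))
"
```

```text
0.006 [[-0.0312, -0.0619, 0.006], [-0.0324, -0.1642, 0.006]]
0.016 [[-0.0331, -0.0627, 0.016], [-0.0343, -0.1637, 0.016]]
0.026 [[-0.0349, -0.0634, 0.026], [-0.0362, -0.1632, 0.026]]
0.036 [[-0.0368, -0.0642, 0.036], [-0.0381, -0.1626, 0.036]]
0.026 [[0.0111, -0.1493, 0.026], [0.0095, -0.038, 0.026]]
0.036 [[0.0187, -0.1515, 0.036], [0.017, -0.0421, 0.036]]
0.046 [[0.0262, -0.1537, 0.046], [0.0245, -0.0461, 0.046]]
0.056 [[0.0337, -0.1559, 0.056], [0.0321, -0.0501, 0.056]]
0.066 [[0.0412, -0.1581, 0.066], [0.0396, -0.0541, 0.066]]
```

View pics/s7.png

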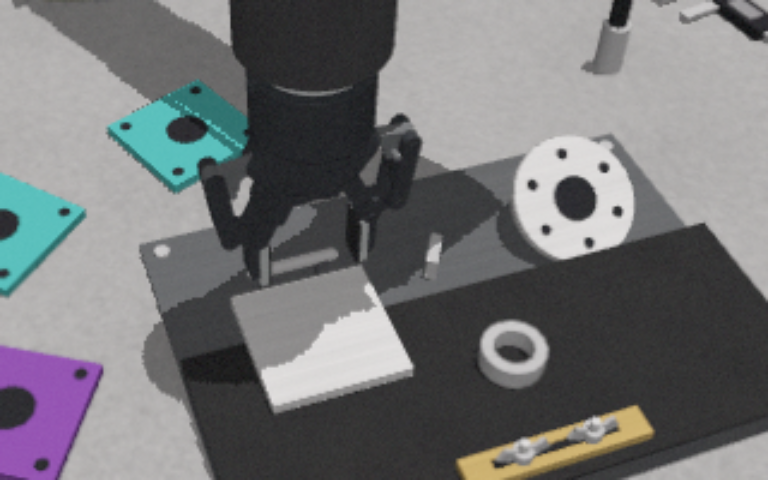

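View pics/t7.png

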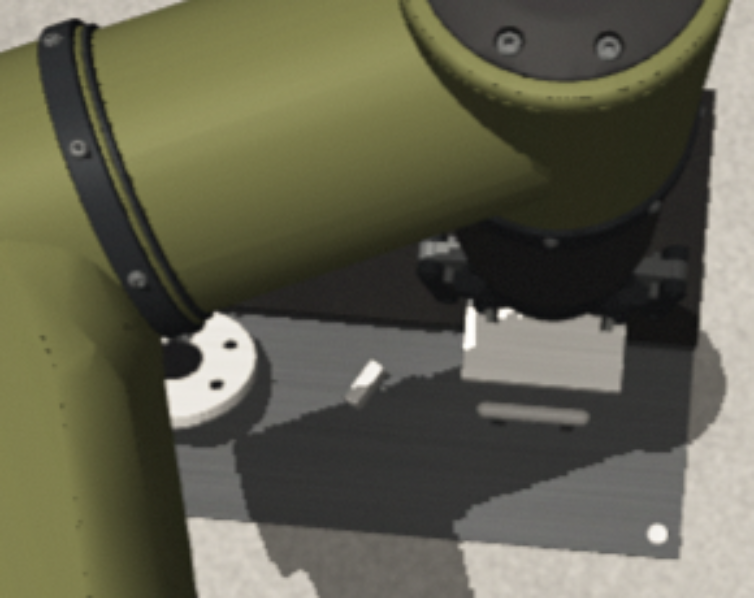

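Call:
send_rows --pt "0 0 0.03 0 0.68" --pt "0 0 0.06 0 0.68" --pt "0 0 0.09 0 0.68" --pt "0 0 0.12 0 0.68" --pt "0 0 0.125 0 0.68" --pt "0 0 0.125 0 0.68"

```text
clock: 7.35
tool_pos: [0.5367, -0.0109, 0.0923]
eef_rot: [-0.039, 0.706, -0.039, -0.706]
contact_force: [-0.7, 0.3, -0.4]
width: 0.0717
```

```bash
python3 -c "
from h import *
from plant import arm
D=pickle.load(open('c0.pkl','rb'))
f=lambda p:np.array(p)/2.6+[120,20]
print('bar',[w2s(p).round(4).tolist() for p in plane(D['top'],[f((477,411)),f((589,418))],.036)])
c=arm.camera('wrist');cv2.imwrite('pics/w8.png',c['img'][:,:,::-1]);pickle.dump(c,open('w8.pkl','wb'))
c=arm.camera('top');cv2.imwrite('pics/t8.png',cv2.resize(c['img'][20:250,120:410,::-1],None,fx=2.6,fy=2.6))
rep([-.060,-.1125,.028])"
```

```text
bar [[-0.0556, -0.0748, 0.036], [-0.0542, -0.1445, 0.036]]
t 7.45 stand pos [-0.0621 -0.1136  0.0921] yaw err to -96.54: -0.14 F [ 0.46 -0.48  0.27] w 0.0719 q [ 0.35 -0.1  -0.32  0.   -1.35  1.11]
shift frac [ 0.1283 -0.0021 -0.0041]
```

View pics/w8.png

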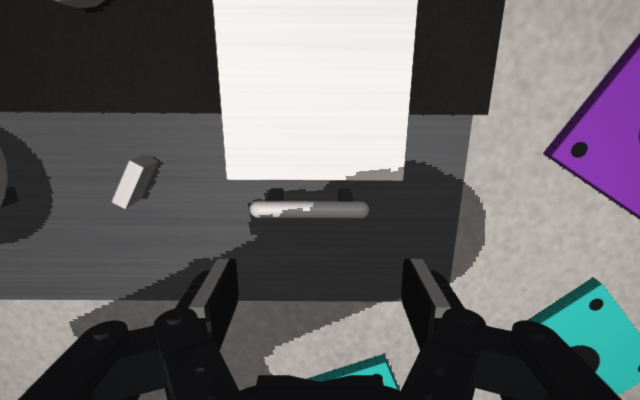

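View pics/t8.png

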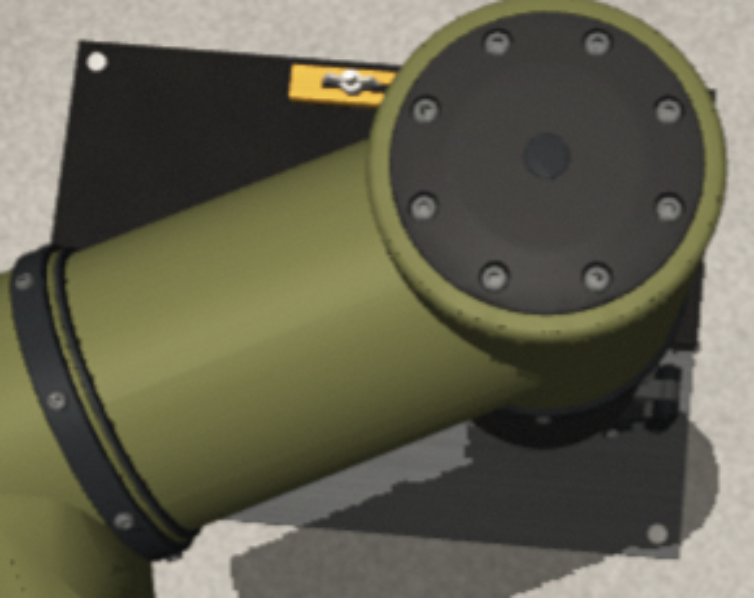

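```bash
python3 -c "
from h import *
c=pickle.load(open('w8.pkl','rb'))
print('rear',[w2s(p).round(4).tolist() for p in plane(c,[(227,180),(404,180)],.036)])
print('bar',[w2s(p).round(4).tolist() for p in plane(c,[(249,209),(369.5,210),(310,201),(310,218)],.034)])
print('step',[w2s(p).round(4).tolist() for p in plane(c,[(20,112),(480,114)],.026)])
"
```

```text
rear [[-0.0338, -0.0626, 0.036], [-0.0334, -0.1627, 0.036]]
bar [[-0.0518, -0.0736, 0.034], [-0.0522, -0.1444, 0.034], [-0.0468, -0.1094, 0.034], [-0.0574, -0.1094, 0.034]]
step [[0.0025, 0.053, 0.026], [0.0023, -0.2049, 0.026]]
```

Call:
send_rows --pt "0 -0.004 0 0 1" --pt "0 -0.004 0 0 1" --pt "0.02 -0.004 0 0 1" --pt "0.05 -0.004 0 0 1" --pt "0.08 -0.004 0 0 1" --pt "0.1 -0.004 0 0 1" --pt "0.12 -0.004 0 0 1" --pt "0.13 -0.004 0 0 1" --pt "0.14 -0.004 0 0 1" --pt "0.14 -0.004 0 0 1"

```text
clock: 8.28
tool_pos: [0.5367, -0.0092, 0.0209]
eef_rot: [0.039, -0.706, 0.04, 0.706]
contact_force: [0.2, -0.7, -0.1]
width: 0.085
```

```bash
python3 -c "
from h import *
from plant import arm
c=arm.camera('wrist');cv2.imwrite('pics/w9.png',c['img'][:,:,::-1])
c=arm.camera('scene');cv2.imwrite('pics/s9.png',cv2.resize(c['img'][100:300,200:520,::-1],None,fx=2.4,fy=2.4))
rep([.011,-.1115,.022])"
```

```text
t 8.38 stand pos [-0.0623 -0.1116  0.0222] yaw err to -96.54: -0.14 F [-0.41 -0.35  0.54] w 0.0851 q [ 0.36 -0.04 -0.4   0.   -1.21  1.1 ]
shift frac [ 0.0006  0.0002 -0.1465]
```

View pics/w9.png

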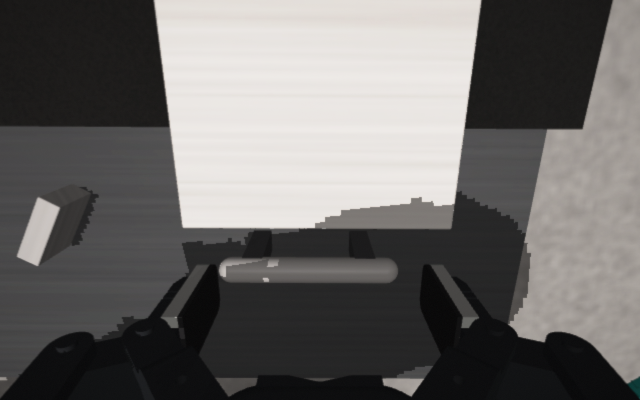

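View pics/s9.png

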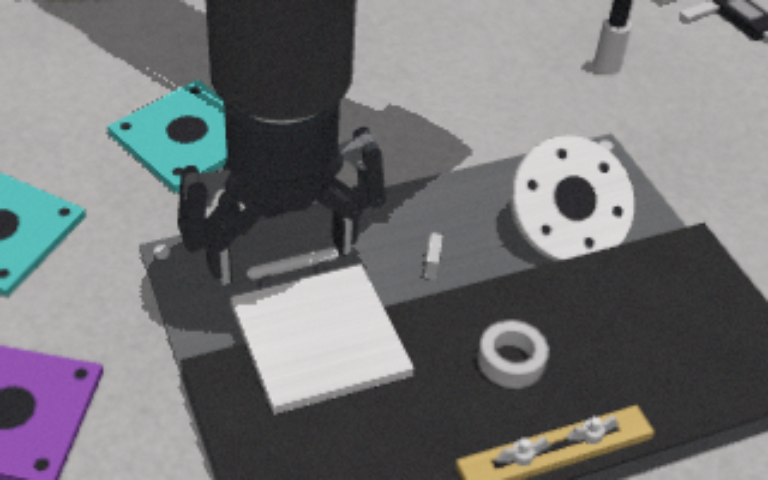

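Call:
send_rows --pt "0 0 -0.01 0 1" --pt "0 0 -0.02 0 1" --pt "0 0 -0.026 0 1" --pt "0 0 -0.031 0 1" --pt "0 0 -0.036 0 1" --pt "0 0 -0.041 0 1" --pt "0 0 -0.046 0 1" --pt "0 0 -0.051 0 1" --pt "0 0 -0.056 0 1" --pt "0 0 -0.061 0 1" --pt "0 0 -0.066 0 1" --pt "0 0 -0.071 0 1" --pt "0 0 -0.075 0 1" --pt "0 0 -0.079 0 1" --pt "0 0 -0.083 0 1" --pt "0 0 -0.085 0 1"

```text
clock: 9.72
tool_pos: [0.5796, -0.0139, 0.0218]
eef_rot: [-0.039, 0.706, -0.04, -0.706]
contact_force: [-2.5, 0.6, 2.7]
width: 0.0853
```

```bash
python3 -c "
from h import *
from plant import arm
c=arm.camera('wrist');cv2.imwrite('pics/w10.png',c['img'][:,:,::-1]);pickle.dump(c,open('w10.pkl','wb'))
c=arm.camera('scene');cv2.imwrite('pics/s10.png',cv2.resize(c['img'][100:300,200:520,::-1],None,fx=2.4,fy=2.4))
rep([.011,-.1115,.022])"
```

```text
t 9.82 stand pos [-0.0198 -0.1115  0.0217] yaw err to -96.54: -0.14 F [-0.15  0.74  0.51] w 0.0855 q [ 0.32  0.07 -0.28  0.   -1.21  1.14]
shift frac [-0.0006  0.0001 -0.0615]
```

View pics/w10.png

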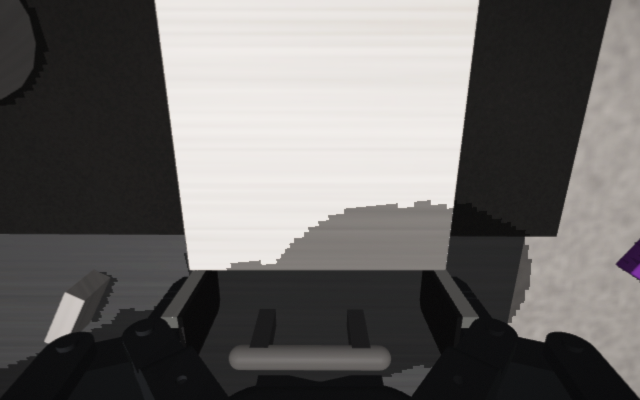

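View pics/s10.png

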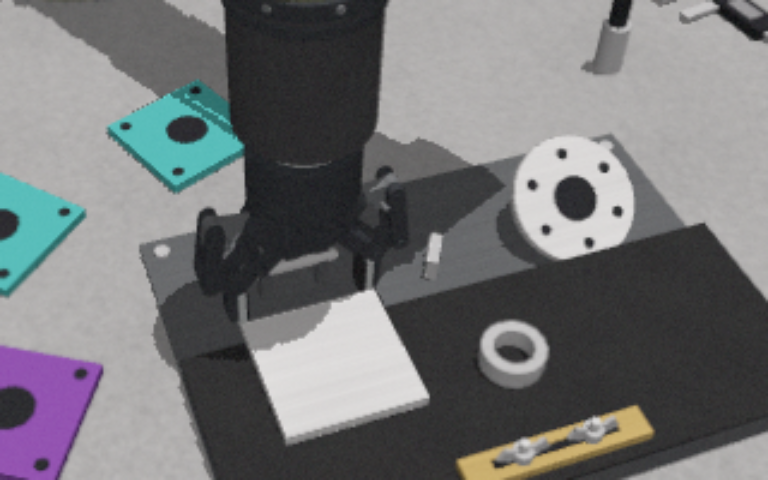

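```bash
python3 -c "
from h import *
c=pickle.load(open('w10.pkl','rb'))
print('rear',[w2s(p).round(4).tolist() for p in plane(c,[(190,269.5),(447,270)],.036)])
print('step',[w2s(p).round(4).tolist() for p in plane(c,[(20,234),(180,235),(480,236)],.026)])
"
```

```text
rear [[-0.0081, -0.0627, 0.036], [-0.0081, -0.1626, 0.036]]
step [[0.0023, 0.0086, 0.026], [0.002, -0.0562, 0.026], [0.0019, -0.1784, 0.026]]
```

Call:
send_rows --pt "0 0 0.015 0 1" --pt "0 0 0.02 0 0.68" --pt "-0.02 0 0.02 0 0.68" --pt "-0.037 0 0.02 0 0.68" --pt "-0.037 0 0.01 0 0.68" --pt "-0.037 0 0.002 0 0.68" --pt "-0.037 0 -0.003 0 0.68" --pt "-0.037 0 -0.008 0 0.68" --pt "-0.037 0 -0.012 0 0.68" --pt "-0.037 0 -0.015 0 0.68"

```text
clock: 10.65
tool_pos: [0.5868, -0.0148, 0.0398]
eef_rot: [0.039, -0.706, 0.04, 0.706]
contact_force: [0.5, 0.1, 0.2]
width: 0.0716
```

```bash
python3 -c "
from h import *
from plant import arm
c=arm.camera('wrist');cv2.imwrite('pics/w11.png',c['img'][:,:,::-1]);pickle.dump(c,open('w11.pkl','wb'))
rep([-.002,-.1115,.040])"
```

```text
t 10.7 stand pos [-0.0124 -0.1116  0.0399] yaw err to -96.54: -0.13 F [-0.01  0.09 -0.46] w 0.0715 q [ 0.32  0.08 -0.25  0.   -1.25  1.14]
shift frac [-0.0003 -0.0002 -0.0207]
```

View pics/w11.png

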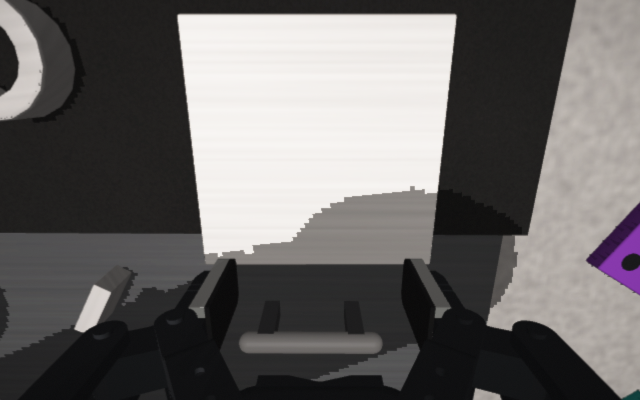

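```bash
python3 -c "
from h import *
c=pickle.load(open('w11.pkl','rb'))
print('rear',[w2s(p).round(4).tolist() for p in plane(c,[(205,264),(432,264.5)],.036)])
print('front',[w2s(p).round(4).tolist() for p in plane(c,[(178,14),(456,14)],.036)])
print('step',[w2s(p).round(4).tolist() for p in plane(c,[(20,233),(180,234),(480,235)],.026)])
"
```

```text
rear [[-0.0081, -0.0623, 0.036], [-0.0081, -0.1632, 0.036]]
front [[0.0915, -0.0625, 0.036], [0.0917, -0.1615, 0.036]]
step [[0.0023, 0.0251, 0.026], [0.0019, -0.0486, 0.026], [0.0018, -0.1875, 0.026]]
```

Call:
send_rows --pt "-0.03 0.002 0 0 0.68" --pt "-0.04 0.002 0.02 0 0" --pt "-0.04 0.002 0.036 0 -1" --pt "-0.04 0.002 0.036 0 -1" --pt "-0.04 0.002 0.036 0 -1" --pt "-0.04 0.002 0.036 0 -1" --pt "-0.04 0.002 0.036 0 -1" --pt "-0.04 0.002 0.036 0 -1" --pt "-0.04 0.002 0.036 0 -1" --pt "-0.04 0.002 0.036 0 -1" --pt "-0.04 0.002 0.036 0 -1" --pt "-0.04 0.002 0.036 0 -1"

```text
clock: 11.7
tool_pos: [0.5688, -0.0137, 0.0603]
eef_rot: [0.039, -0.706, 0.04, 0.706]
contact_force: [0.5, -0.4, 0.1]
width: -0.0001
```

```bash
python3 -c "
from h import *
from plant import arm
c=arm.camera('wrist');cv2.imwrite('pics/w12.png',c['img'][:,:,::-1]);pickle.dump(c,open('w12.pkl','wb'))
rep([-.004,-.1125,.039])"
```

```text
t 11.75 stand pos [-0.0305 -0.1125  0.0603] yaw err to -96.54: -0.14 F [-0.35 -1.44  1.01] w -0.0001 q [ 0.33  0.01 -0.27  0.   -1.29  1.13]
shift frac [ 0.0425  0.     -0.0531]
```

View pics/w12.png

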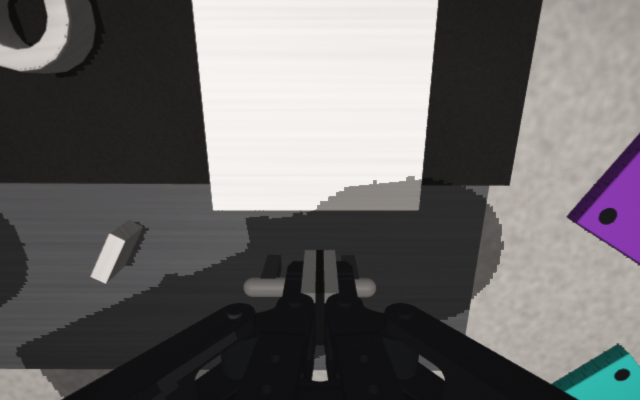

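Call:
send_rows --pt "0.02 0 0 0 -1" --pt "0.035 0 0 0 -1" --pt "0.042 0 0 0 -1" --pt "0.042 0 -0.008 0 -1" --pt "0.042 0 -0.016 0 -1" --pt "0.042 0 -0.021 0 -1" --pt "0.042 0 -0.026 0 -1" --pt "0.042 0 -0.031 0 -1" --pt "0.042 0 -0.036 0 -1" --pt "0.042 0 -0.041 0 -1" --pt "0.042 0 -0.046 0 -1" --pt "0.042 0 -0.05 0 -1" --pt "0.042 0 -0.054 0 -1"

```text
clock: 12.83
tool_pos: [0.5958, -0.0167, 0.0395]
eef_rot: [-0.039, 0.706, -0.04, -0.706]
contact_force: [-2.2, 0.1, 1.7]
width: 0.0
```

```bash
python3 -c "
from h import *
from plant import arm
c=arm.camera('wrist');cv2.imwrite('pics/w13.png',c['img'][:,:,::-1]);pickle.dump(c,open('w13.pkl','wb'))
rep([-.004,-.1125,.039])"
```

```text
t 12.88 stand pos [-0.0031 -0.1125  0.0394] yaw err to -96.54: -0.13 F [-0.98 -0.74  0.66] w -0.0003 q [ 0.31  0.1  -0.22  0.   -1.25  1.15]
shift frac [ 0.0008 -0.0001  0.0019]
```

View pics/w13.png

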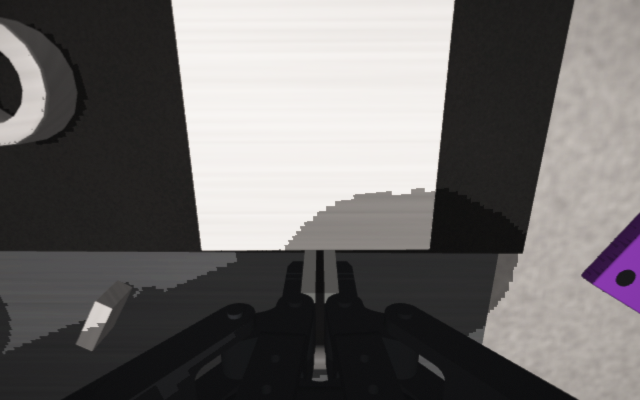

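Call:
send_rows --pt "0 0 0.02 0 -1" --pt "-0.01 0 0.04 0 -1" --pt "-0.06 0 0.05 0 -1" --pt "-0.14 0 0.06 0 -1" --pt "-0.22 0 0.1 0 -1" --pt "-0.3 0 0.18 0 -1" --pt "-0.38 0.04 0.24 0 -1" --pt "-0.4 0.12 0.26 0 -1" --pt "-0.4 0.2 0.26 0 -1" --pt "-0.4 0.28 0.26 0 -1" --pt "-0.4 0.36 0.26 0 -1" --pt "-0.4 0.44 0.26 0 -1" --pt "-0.4 0.52 0.26 0 -1" --pt "-0.4 0.58 0.26 0 -1" --pt "-0.4 0.58 0.26 0 -1" --pt "-0.4 0.58 0.26 0 -1"

```text
clock: 14.22
tool_pos: [0.4336, -0.2924, 0.2389]
eef_rot: [0.041, -0.706, 0.041, 0.706]
contact_force: [-0.9, 0.8, 0.1]
width: 0.0004
```

```bash
python3 -c "
from h import *
from plant import arm
D={}
for n in ('scene','top'):
    D[n]=c=arm.camera(n);cv2.imwrite(f'pics/{n}14.png',c['img'][:,:,::-1])
pickle.dump(D,open('c14.pkl','wb'))
rep()"
```

```text
t 14.32 stand pos [-0.1327 -0.4027  0.2393] yaw err to -96.54: -0.11 F [ 0.02  0.47 -0.13] w -0.0 q [-0.2  -0.17 -0.11 -0.   -1.62  1.66]
```

View pics/scene14.png

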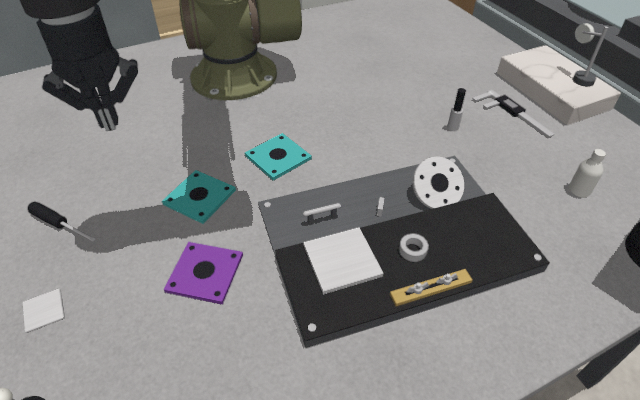

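View pics/top14.png

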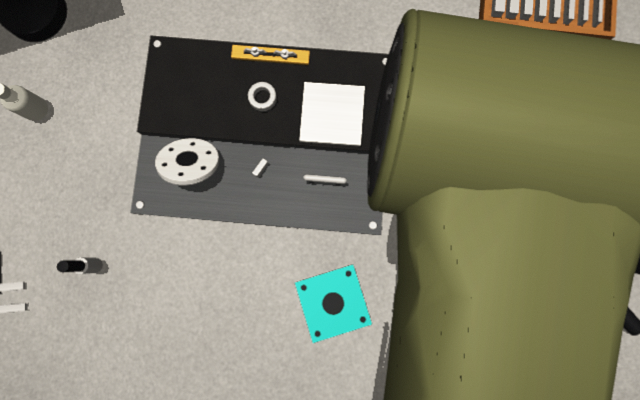

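```bash
python3 -c "
from h import *
a=pickle.load(open('c0.pkl','rb'));D=pickle.load(open('c14.pkl','rb'))
c=D['top'];g=c['img'].max(2)
def comp(im,uv):
    m=(im.max(2)>165).astype(np.uint8); 
    k,l,s,ce=cv2.connectedComponentsWithStats(m); i=l[uv[1],uv[0]]; return (l==i).astype(np.uint8),ce[i]
m,ce=comp(c['img'],(332,115))
cn=max(cv2.findContours(m,0,1)[0],key=cv2.contourArea); box=cv2.boxPoints(cv2.minAreaRect(cn))
print('plate',ce,[w2s(p).round(4).tolist() for p in plane(c,box,.036)],w2s(plane(c,[ce],.036)[0]).round(4))
for nm,x in (('ring',(250,263,80,112)),('disc',(150,225,132,192)),('pin',(248,272,155,180))):
    r=[]
    for d in (a,D):
        im=d['top']['img'].max(2)[x[2]:x[3],x[0]:x[1]]; ys,xs=np.nonzero(im>165); r.append((xs.mean().round(2),ys.mean().round(2),len(xs)))
    print(nm,r)
for f in (a,D): pass
print('scene corners z check')
f=D['scene'];m,ce=comp(f['img'],(342,260)); print(w2s(plane(f,[ce],.036)[0]).round(4))
cv2.imwrite('pics/crop15.png',cv2.resize(f['img'][180:320,260:460,::-1],None,fx=4,fy=4))
"
```

```text
plate [331.83830022 113.23758278] [[0.0057, -0.0617, 0.036], [0.1066, -0.0596, 0.036], [0.1072, -0.1615, 0.036], [0.0066, -0.1621, 0.036]] [ 0.056  -0.1116  0.036 ]
ring [(np.float64(5.15), np.float64(15.09), 150), (np.float64(5.11), np.float64(14.65), 161)]
disc [(np.float64(35.61), np.float64(28.68), 1758), (np.float64(35.7), np.float64(28.91), 1839)]
pin [(np.float64(11.19), np.float64(11.61), 98), (np.float64(11.26), np.float64(11.7), 104)]
scene corners z check
[ 0.0621 -0.1112  0.036 ]
```

View pics/crop15.png

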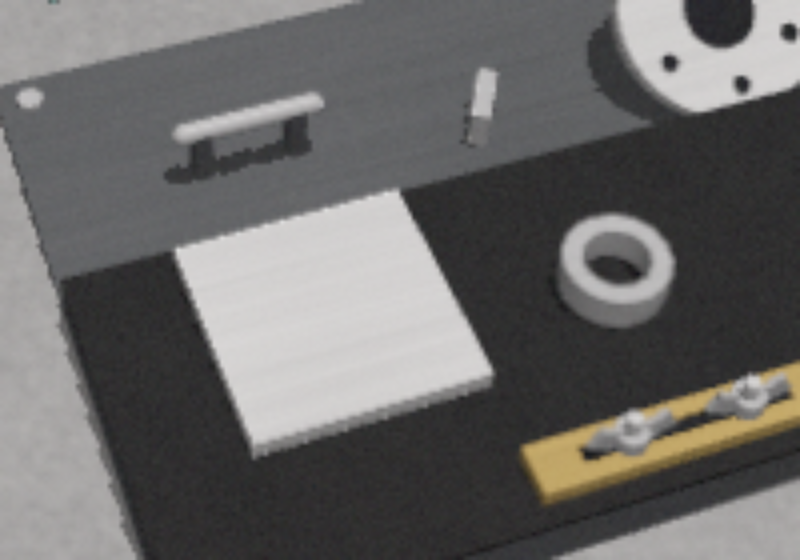

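The plate lies flat on the bed with its plain underside up, at (56, -112) mm in the stand frame. All of it is on the bed. The ring, the flange and the small pin have not moved, and the arm is clear.

```bash
python3 -c "
from plant import arm
print(arm.close_job())"
```

```text
the job is handed in; nothing more can be done
None
```

The plate is on the bed upside down, flat and still, and I handed the job in at about 14.3 s of the 32 s allowed.

**What I did:** I pushed the plate's raised near edge up and over with the two fingers. It tipped against the bed edge and fell flat. It landed with about 36 mm overhanging the step, so I slid it farther in with two gentle pushes. During a pass between those two pushes the fingertips went over the plate without touching it, so I closed the fingers and pushed again.

**Last checks:**
- **Plate:** the plain underside is up. It spans about x 6–107 mm and y -162 to -60 mm in the stand frame, square to the stand and clear of the strap and ring.
- **Flange, ring and small pin:** all are within half a pixel of where they started.
- **Forces:** the highest wrist force I read was about 6 N, read only between moves. The arm was well clear at the end.
- **Disagreement:** the top and scene cameras differ by about 6 mm on the plate's centre in x. I trusted the top view, because its edges fit the 100 mm size.

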